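# Ruler off the shelf edge and away in the drawer

## Task

Put the flat aluminium ruler away. It lies too flat on the wooden desk shelf to be picked up, so slide it straight out over the shelf's front edge until its front end hangs about a third of its length over, grip it there, and lay it flat on the floor of the open top drawer without dropping it in. Then push the drawer fully shut, and do not disturb the pen cup, the pack of pens or the plant.

Things in the scene. Friction and masses are not known exactly. Their poses are not given: they have to be found in the camera images.
- ruler: Flat aluminium ruler, 200 mm long (x), 44 mm wide (y), 3 mm thick, about 75 g (varies); graduated, small hanging slot near its rear (+x) end. Origin: centre of its underside. Starts flat on the desk shelf, front end (-x) towards the shelf's front edge, turned at most 0.25 rad from the shelf. Closed fingertips pressed on its middle with 5 N or more drag it along; it tips off if over half overhangs.
- ruler_front_end (a point): Middle of the ruler's plain front (-x) end, on its underside; axes as the ruler's. It starts 10 to 55 mm back from the shelf's front edge. Once it hangs over, open fingers can straddle the ruler's 44 mm width there from above and reach down past it.
- shelf_front_edge (a point): Middle of the front top edge of the fixed wooden desk shelf: a board 280 mm deep, 340 mm wide, 18 mm thick, its flat top 90 mm above the desk, on two side panels set 20 mm back from the edge; free space in front and below the edge. Axes: x from the edge back over the board, away from the robot; y along the edge; z up.
- drawer_unit: Wooden desktop drawer unit with two drawers, white fronts, fixed: 240 mm deep (x), 280 mm wide (y), 150 mm high; front faces its -x. Origin: centre of its underside. It roofs over the rear of the open drawer: with the drawer open by q, the part open from above is x from -97 mm to q - 103 mm in the axes of drawer_floor.
- drawer_floor (a point): Centre of the inner floor of the open top drawer, about 85 mm above the desk; moves with it. Axes: x into the unit (the drawer shuts along +x), y across the drawer, z up. Inside, the drawer measures 195 mm front to back (x -97 to +97 mm) by 238 mm across (y -119 to +119 mm), its walls 43 mm high over the floor and its front panel about 53 mm.
- drawer_unit_drawer0_handle (a point): Middle of the top drawer's steel bar handle: a level bar 11 mm thick and 120 mm long along the drawer's y, 35 mm in front of the drawer's front panel. Moves with the drawer; same axes as drawer_floor. The lower drawer's like handle stays shut, 63 mm below it.
- drawer_unit_drawer0 (a joint): Opening of the top drawer in m: 0 fully shut, 0.165 fully out; starts between 0.13 and 0.16. Slides with about 1 N of friction and stays where it is left; pushing on the handle or the front panel shuts it.
- pen_cup: White cup of syringe-shaped pens standing on the desk shelf beside the ruler: 72 mm across, 95 mm high, pens up to 150 mm high. Origin: centre of its base. Leave it alone.
- pen_pack: Clear blister pack of six syringe-shaped pens, 152 x 122 x 20 mm, lying on top of the drawer unit. Origin: centre of its underside. Leave it alone.
- plant_pot: Small plant in a terracotta pot, 100 mm across and 85 mm high, leaves to about 165 mm, standing on the desk between and behind shelf and drawer unit. Origin: centre of its base. Leave it alone.
There are look-alikes about, which are no part of the job. Of the things shaped like the ruler, the aluminium one is meant.

How it is judged:
By the outcome, as a careful person would: the job done as asked, in the order asked, and still so for the second after the job is handed in, with the robot touching nothing.
It also fails if it takes over 58 s, if anything falls off the work surface, if the arm or the gripper's body presses on something with over 40 N, if the wrist force passes 120 N, or if a joint passes its speed limit or range.

## Robot

A 6-joint arm with a two-finger parallel gripper is mounted at the origin on the work surface. World frame = base frame: x ahead of the robot, y to its left, z up, the work surface at z = 0. Lengths are in m, angles in rad, forces in N, time in s.
With the tool pointing down it reaches from about 0.25 to 0.775 m from the base axis. Payload 4 kg.
Tool frame: the origin (TCP) lies at the very end of the fingers, on their centre line; the grasp point (between the pads) lies hold_point_z behind it (hold_point_z is the distance from the TCP to the grasp point, in m); z points along the fingers, y is the direction in which the jaws open and shut (so a half turn about z gives the same grasp; the last joint's range is limited). The gripper opens to 94 mm and grips with 3 to 60 N. Pads are 16 mm wide; open, the fingers measure 119 mm over their backs; the gripper's body (75 mm by 177 mm) begins 78 mm behind the grasp point.
Start: joints at [1.021, 0.087, 1.371, -0, 1.684, -0.103], TCP at [0.238, 0.496, 0.166] pointing down, gripper open.
Joint ranges: [-3.1, 3.1], [-0.76, 2.03], [0.27, 2.55], [-1.08, 4.22], [0.17, 2.65], [-2.57, 2.57]. Speed limits (rad/s): [2.79, 2.79, 3.14, 3.14, 3.14, 3.14].

## Interface

Orientations are given as [roll, pitch, yaw] about the fixed x, y, z axes, in that order (R = Rz(yaw) Ry(pitch) Rx(roll)).
In Python, from bench import * gives the robot as it stands.
- The arm moves only by the tool step_arm, never from a script. Its argument "increments" is text: rows parted by semicolons, each of 6 numbers parted by spaces: the shift along the tool's x, y, z in cm, then the turn, a rotation vector about the tool's x, y, z in rad. A call has 1 to 5 rows; each row shifts and turns the commanded pose from where the row before left it, along the tool's axes as they then stand; what a row does not reach is not made up. A row lasts 1/10 s, in which the tool goes at most 50 mm and 8.59 degrees, less where a joint would pass 70% of its speed; a pose out of reach is approached as far as the arm can. A call is refused whole if a number of a shift passes 5 or a number of a turn 0.15, either way. A call with a gripper value outside its range is refused whole. "claw" is the gripper's target within -1 to 1 (shut at 1, half-way at 0, fully open at -1), set as the call begins (left out, the last holds). The fingers move at their own pace and stop on an object; the grip force is fixed at half the most. Time passes only in rows, so rows that do not move let the fingers close. It gives the time, the measured TCP pose, the force and the opening at its end, in the units of the state.
- get_obs(): the state, without advancing time (a new reading comes with each control period).
- snapshot(name): name is "side" or "top"; returns the picture (384x512x3 uint8, red, green, blue); there is no depth.
- calibration(name): a dict with "camera_matrix" (3x3 intrinsics, pixels), "eye" and "orientation" of the camera in the world. Camera axes: x right, y up, looking along -z (the intrinsics and any distortion apply to the point x, -y, -z); pixel columns grow to the right and rows downward; lengths in m; the calibration is good to about 2 mm. A picture is of the moment at which its call begins. calibration takes no time and is no camera call.
- close_job(): hands the job in, once; it reports no verdict.
The state is a dict: "time": time; "joint_positions": joint angles; "qvel": joint speeds; "joint_torque": joint torques, N m; "tool_pos": TCP position; "ee_rot": TCP orientation; "wrist_force": force on the tool from outside, world axes, zero at the start; "wrist_torque": the same for the moment, N m; "width": finger opening in m.
Only numpy, scipy, OpenCV 4.12 (cv2) and the standard library are available. Lean on these libraries where they do the work, as an engineer would, in place of code of your own. Each camera call takes 0.05 s, during which the arm holds its last target. There are 200 camera calls.

## Working session

There is one attempt and no reset: what is moved stays moved. The work goes in short steps, Python scripts to look and compute and a tool call to move; the robot and the scene stay as the last step left them, time stands still between calls to the robot, and variables do not carry over. Pictures are saved under pics/ and viewed, about 8 in all and at most 12, crops included, and the job is handed in when it is done.

Besides the shell and the picture viewer there is one more tool, called after "Call:" by a JSON object that holds its "op" and its "data", one argument or row to a line. step_arm: Moves the arm, as the interface text tells. Its arguments: {"type":"object","properties":{"increments":{"type":"string"},"claw":{"type":"number"}},"required":["increments"]}

```bash
mkdir -p pics; ls; python3 - <<'E'
from bench import *
import cv2
print(get_obs())
for n in("side","top"):
    c=calibration(n);print(n,c)
    cv2.imwrite(f"pics/{n}0.png",cv2.cvtColor(snapshot(n),cv2.COLOR_RGB2BGR))
E
```

```text
pics
{'time': 0.0, 'joint_positions': array([ 1.02091419e+00,  8.79587508e-02,  1.37222609e+00, -1.21448844e-05,
        1.68358439e+00, -1.03079259e-01]), 'qvel': array([-8.65006680e-04, -3.57433812e-04, -7.76809275e-04,  1.35560568e-03,
       -8.99583491e-04,  1.55808712e-05]), 'joint_torque': array([ 1.01876129e-03, -3.40178061e+01, -3.02433515e+01,  7.17389211e-02,
        3.28240881e-02, -1.51842705e-04]), 'tool_pos': array([0.23731762, 0.49547563, 0.1647165 ]), 'ee_rot': array([-3.13942639e+00, -2.11955853e-04,  2.69478820e+00]), 'wrist_force': array([-0.23710568, -0.12488479,  0.3876123 ]), 'wrist_torque': array([-0.00160164,  0.01070721,  0.04491082]), 'width': 0.09380572253252048}
side {'camera_matrix': array([[476.54625635,   0.        , 256.13606651],
       [  0.        , 476.54625635, 186.88221002],
       [  0.        ,   0.        ,   1.        ]]), 'eye': array([ 0.42056347, -1.35857278,  0.93214447]), 'orientation': array([ 1.0070435 ,  0.00554662, -0.11720726])}
top {'camera_matrix': array([[446.87564412,   0.        , 251.59545087],
       [  0.        , 446.87564412, 190.0537216 ],
       [  0.        ,   0.        ,   1.        ]]), 'eye': array([ 0.3602108 , -0.04451115,  1.43166532]), 'orientation': array([ 0.14630338, -0.00225864, -1.55370989])}
```

View pics/side0.png

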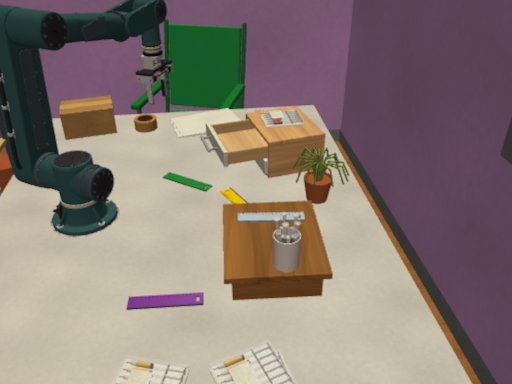

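View pics/top0.png

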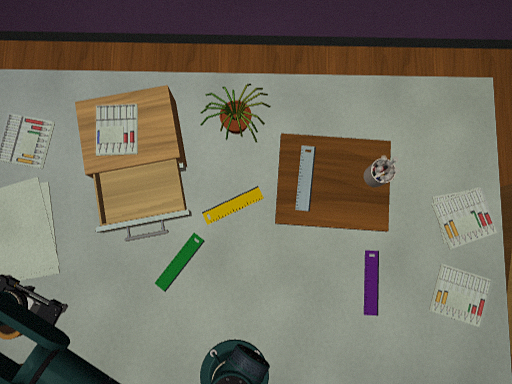

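The side view shows the ruler on the shelf at about (240–305, 217). In the top view it spans (306, 146) to (302, 210), the shelf is at (275–391, 134–231) and the open drawer at (95–190, 165–232) with its handle near (148, 231). Next I'll write helpers and take close crops.

```bash
cat > h.py <<'E'
from bench import *
import cv2, numpy as np
from scipy.spatial.transform import Rotation as Ro
CAL={n:calibration(n) for n in("side","top")}
def RT(n):
    c=CAL[n];return c["camera_matrix"],np.array(c["eye"]),Ro.from_euler("xyz",c["orientation"]).as_matrix()
def ray(n,p):
    K,e,R=RT(n);v=np.linalg.inv(K)@[p[0],p[1],1];d=R@[v[0],-v[1],-v[2]];return e,d/np.linalg.norm(d)
def onz(n,p,z):
    e,d=ray(n,p);return e+d*(z-e[2])/d[2]
def tri(pt,ps):
    (a,u),(b,v)=ray("top",pt),ray("side",ps)
    s=np.linalg.lstsq(np.c_[u,-v],b-a,rcond=None)[0];A=a+s[0]*u;B=b+s[1]*v
    return (A+B)/2,np.linalg.norm(A-B)
def proj(n,X):
    K,e,R=RT(n);c=R.T@(np.array(X)-e);q=K@[c[0],-c[1],-c[2]];return q[:2]/q[2]
def snap(n,f):
    im=cv2.cvtColor(snapshot(n),cv2.COLOR_RGB2BGR);cv2.imwrite(f"pics/{f}.png",im);return im
def crop(im,x,y,w,h,s):
    return cv2.resize(im[y:y+h,x:x+w],None,fx=s,fy=s,interpolation=cv2.INTER_CUBIC)
E
python3 - <<'E'
from h import *
t=cv2.imread("pics/top0.png");s=cv2.imread("pics/side0.png")
a=np.hstack([crop(t,85,155,120,90,3.3333),crop(t,270,130,130,105,3.0769)[:300,:400]])
b=np.hstack([crop(s,190,95,140,105,2.85714),crop(s,215,195,120,90,3.3333)])
cv2.imwrite("pics/c1.png",np.vstack([a[:300,:800],b[:300,:800]]))
# ruler mask: low saturation, inside shelf
for n,im,(x,y,w,h) in(("top",t,(280,138,60,90)),("side",s,(226,208,90,20))):
    hsv=cv2.cvtColor(im,cv2.COLOR_BGR2HSV)[y:y+h,x:x+w]
    m=((hsv[...,1]<90)&(hsv[...,2]>100)).astype(np.uint8)
    cs=cv2.findContours(m,cv2.RETR_EXTERNAL,cv2.CHAIN_APPROX_NONE)[0];c=max(cs,key=cv2.contourArea)
    r=cv2.minAreaRect(c);print(n,cv2.contourArea(c),cv2.boxPoints(r)+[x,y])
E
```

```text
top 784.0 [[294.62871361 209.78712463]
 [301.02818108 144.51256418]
 [314.11804962 145.79588318]
 [307.71858406 211.0704422 ]]
side 704.0 [[237. 212.]
 [304. 212.]
 [304. 227.]
 [237. 227.]]
```

View pics/c1.png

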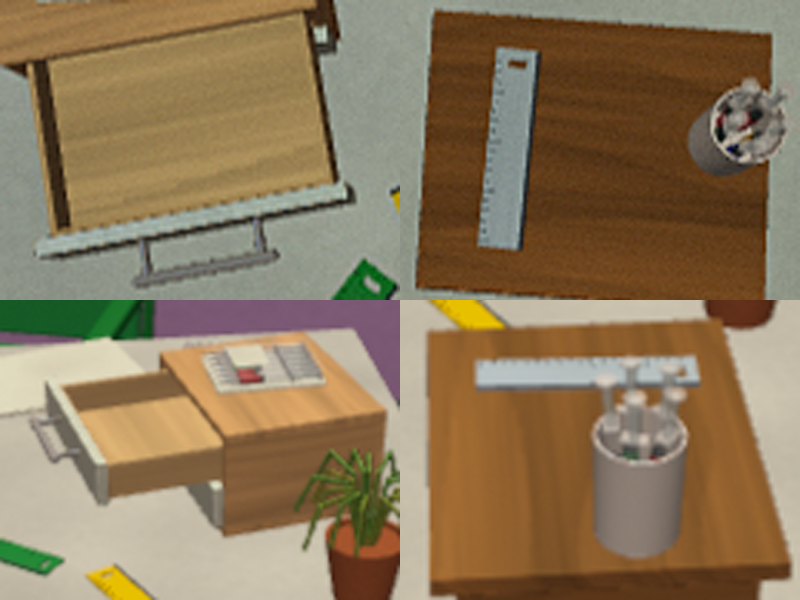

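```bash
python3 - <<'E'
from h import *
f=lambda u,s:(u+.5)/s-.5
tl=lambda u,v:(85+f(u,3.3333),155+f(v,3.3333)); tr=lambda u,v:(270+f(u-400,3.0769),130+f(v,3.0769))
bl=lambda u,v:(190+f(u,2.85714),95+f(v-300,2.85714)); br=lambda u,v:(215+f(u-400,3.3333),195+f(v-300,3.3333))
def T(n,a,b):
    p,e=tri(a,b);print(n,p.round(4),"gap",round(e,4));return p
r=[T("ruler FL",tr(478,247),br(475,360)),T("ruler FR",tr(521,249),br(477,389)),T("ruler RL",tr(497,47),br(698,356)),T("ruler RR",tr(539,51),br(700,386))]
print("len",np.linalg.norm(r[2]-r[0]),np.linalg.norm(r[3]-r[1]),"wid",np.linalg.norm(r[1]-r[0]))
m=(r[2]+r[3]-r[0]-r[1])/2;print("ruler yaw",np.arctan2(m[1],m[0]),"c",np.mean(r,0))
s=[T("shelf FL",tr(416,287),br(428,335)),T("FR",tr(765,299),br(432,583)),T("RL",tr(433,12),br(722,321)),T("RR",tr(771,37),br(788,568))]
print("w",np.linalg.norm(s[1]-s[0]),"d",np.linalg.norm(s[2]-s[0])); e=s[0]-s[1];print("shelf yaw",np.arctan2(-e[0],e[1]),"front mid",(s[0]+s[1])/2)
p=[T("panel L",tl(37,240),bl(45,382)),T("panel R",tl(350,187),bl(105,463))]
print(np.linalg.norm(p[1]-p[0])); e=p[0]-p[1];print("drawer yaw",np.arctan2(-e[0],e[1]))
h=[T("handle L",tl(138,282),bl(33,420)),T("handle R",tl(277,256),bl(68,455))]
e=h[0]-h[1];print(np.linalg.norm(e),"yaw",np.arctan2(-e[0],e[1]),(h[0]+h[1])/2)
for n,q in(("fl",(62,228)),("fr",(335,183)),("unit roof L",(20,72)),("roof R",(312,8))):print(n,onz("top",tl(*q),.085).round(4),onz("top",tl(*q),.15).round(4))
T("cup rim",tr(750,125),br(639,436)); T("pens",tr(755,88),br(630,365))
E
```

```text
ruler FL [ 0.4982 -0.1759  0.0917] gap 0.0025
ruler FR [ 0.4968 -0.2182  0.0901] gap 0.0032
ruler RL [ 0.7005 -0.1944  0.0911] gap 0.0007
ruler RR [ 0.6957 -0.2366  0.0889] gap 0.0045
len 0.20311413382008722 0.19975625692651017 wid 0.04235466178379246
ruler yaw -0.09143948216124584 c [ 0.59777143 -0.2062873   0.0904693 ]
shelf FL [ 0.4586 -0.1162  0.082 ] gap 0.0028
FR [ 0.4471 -0.4571  0.0872] gap 0.0133
RL [ 0.7373 -0.1305  0.084 ] gap 0.0009
RR [ 0.7162 -0.4711  0.0839] gap 0.0033
w 0.34117633713885753 d 0.2791123833402162
shelf yaw -0.03370685660911612 front mid [ 0.45280251 -0.28663675  0.08461315]
panel L [0.4279 0.4075 0.1271] gap 0.0179
panel R [0.4866 0.1348 0.1374] gap 0.0008
0.27909182125083337
drawer yaw 0.21214076605908852
handle L [0.4009 0.3223 0.1101] gap 0.003
handle R [0.4346 0.1997 0.1171] gap 0.0151
0.1272914142014913 yaw 0.2682188343099591 [0.41771776 0.26099791 0.11361865]
fl [0.4505 0.4007 0.085 ] [0.4461 0.3792 0.15  ]
fr [0.4956 0.1558 0.085 ] [0.489  0.1462 0.15  ]
unit roof L [0.5928 0.4486 0.085 ] [0.5815 0.4248 0.15  ]
roof R [0.6574 0.1833 0.085 ] [0.6431 0.1723 0.15  ]
cup rim [ 0.6059 -0.4182  0.1824] gap 0.0035
pens [ 0.6133 -0.4044  0.2424] gap 0.031
```

Heights and sizes agree with the text: ruler 203/200 × 42 mm at z ≈ 0.09, shelf 341 × 279 mm. The ruler's centre is at about (0.598, −0.206), yaw −0.09. The shelf yaw is about −0.05, and the ruler sits about 43 mm back from the edge. Now I'll move over the ruler with tool yaw about 3.05 and the fingers shut.

Call:
{"op": "step_arm", "data": {
  "increments": "0 0 -4 0 0 -0.12; 0 0 -4 0 0 -0.12; 0 0 -4 0 0 -0.115; -2.5 -4 0 0 0 0; -2.5 -4 0 0 0 0",
  "claw": 1
}}

```text
time: 0.6
tool_pos: [0.2806, 0.412, 0.2869]
ee_rot: [3.14, 0.002, 3.053]
wrist_force: [0.6, -0.3, 0.8]
width: 0.0571
```

Call:
{"op": "step_arm", "data": {
  "increments": "-2.5 -4 0 0 0 0; -2.5 -4 0 0 0 0; -2.5 -4 0 0 0 0; -2.5 -4 0 0 0 0; -2.5 -4 0 0 0 0"
}}

```text
time: 1.1
tool_pos: [0.3865, 0.1993, 0.2855]
ee_rot: [-3.142, -0.0, 3.05]
wrist_force: [1.4, 0.6, 0.5]
width: 0.0172
```

Call:
{"op": "step_arm", "data": {
  "increments": "-2.5 -4 0 0 0 0; -2.5 -4 0 0 0 0; -2.5 -4 0 0 0 0; -2.5 -4 0 0 0 0; -2.5 -4 0 0 0 0"
}}

```text
time: 1.6
tool_pos: [0.4927, -0.0113, 0.2855]
ee_rot: [3.141, -0.0, 3.05]
wrist_force: [0.9, -0.0, -0.7]
width: 0.0005
```

```bash
python3 - <<'E'
from h import *
import bench
print(get_obs(), getattr(bench,"hold_point_z",None))
f=lambda u,s:(u+.5)/s-.5
tl=lambda u,v:(85+f(u,3.3333),155+f(v,3.3333)); tr=lambda u,v:(270+f(u-400,3.0769),130+f(v,3.0769))
for n,q,z in(("panel L",(37,240),.138),("panel R",(350,187),.138),("hL",(138,282),.113),("hR",(277,256),.113)):print(n,onz("top",tl(*q),z).round(4))
for n,q in(("FL",(416,287)),("FR",(765,299))):print(n,onz("top",tr(*q),.09).round(4))
E
```

```text
{'time': 1.6, 'joint_positions': array([-1.38408157e-01, -3.26240237e-02,  1.25828615e+00,  3.80002253e-04,
        1.91643596e+00, -1.61698506e+00]), 'qvel': array([-0.82530891,  0.46266138, -0.43588058,  0.00638881, -0.02559008,
       -0.82025377]), 'joint_torque': array([  2.10631058, -31.21224403, -28.69520903,  -0.20862099,
         0.26901838,   0.65494582]), 'tool_pos': array([ 0.49269962, -0.0113451 ,  0.28545825]), 'ee_rot': array([ 3.14121211e+00, -4.88358308e-04,  3.04950197e+00]), 'wrist_force': array([ 0.87128498, -0.0415708 , -0.72874849]), 'wrist_torque': array([0.0318007 , 0.01610747, 0.06443101]), 'width': 0.0004826447264568687} 0.0188
panel L [0.4362 0.4042 0.138 ]
panel R [0.487  0.1347 0.138 ]
hL [0.4023 0.3215 0.113 ]
hR [0.4272 0.2003 0.113 ]
FL [ 0.4594 -0.1157  0.09  ]
FR [ 0.4535 -0.4561  0.09  ]
```

Call:
{"op": "step_arm", "data": {
  "increments": "-2.45 -3.7 0 0 0 0; -2.45 -3.7 0 0 0 0; -2.45 -3.7 0 0 0 0; -2.45 -3.7 0 0 0 0; -2.45 -3.7 0 0 0 0"
}}

```text
time: 2.1
tool_pos: [0.5978, -0.2066, 0.2851]
ee_rot: [3.141, -0.001, 3.05]
wrist_force: [1.1, 0.8, 0.2]
width: 0.0006
```

Call:
{"op": "step_arm", "data": {
  "increments": "0 0 4 0 0 0; 0 0 4 0 0 0; 0 0 4 0 0 0; 0 0 4 0 0 0; 0 0 1.5 0 0 0"
}}

```text
time: 2.6
tool_pos: [0.5943, -0.2036, 0.1046]
ee_rot: [3.138, -0.01, 3.05]
wrist_force: [-0.6, 0.5, -0.6]
width: 0.0002
```

Call:
{"op": "step_arm", "data": {
  "increments": "0 0 0.5 0 0 0; 0 0 0.3 0 0 0; 0 0 0 0 0 0"
}}

```text
time: 2.9
tool_pos: [0.5986, -0.2054, 0.1051]
ee_rot: [-3.14, 0.004, 3.05]
wrist_force: [0.1, 0.2, 1.0]
width: 0.0006
```

```bash
python3 - <<'E'
from h import *
a=snap("top","t1");b=snap("side","s1");print(get_obs()["tool_pos"],get_obs()["wrist_force"])
print(proj("top",[.598,-.206,.093]),proj("side",[.598,-.206,.093]))
cv2.imwrite("pics/c2.png",np.hstack([crop(a,265,125,133,133,3),crop(b,205,150,133,133,3)]))
E
```

```text
[ 0.59876768 -0.2054585   0.10551751] [-0.28417963 -0.33667858  0.09435188]
[305.0315919 177.7957717] [271.46031669 215.58544367]
```

View pics/c2.png

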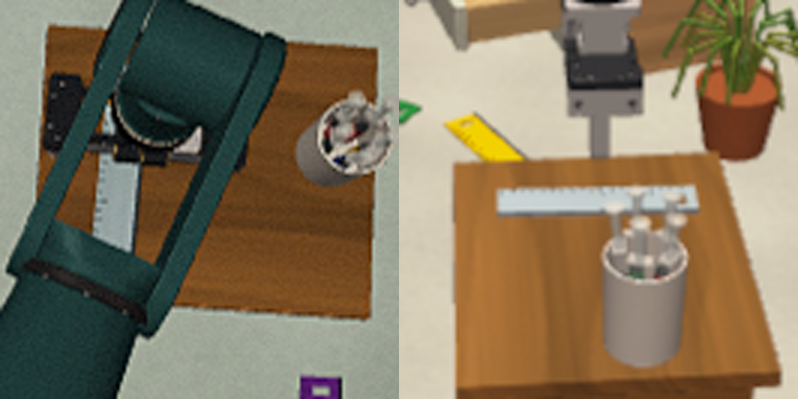

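The top view has the gripper over the ruler. In the side view the grey finger seems to end near (272, 203), where I expected about (271, 212), so I'll zoom in before pressing.

```bash
python3 - <<'E'
from h import *
a=cv2.imread("pics/t1.png");b=cv2.imread("pics/s1.png")
print([proj("side",[.5987,-.2055,z]).round(1).tolist() for z in(.105,.145,.2,.23)],[proj("top",[.5987,-.2055,z]).round(1).tolist() for z in(.105,.2)])
cv2.imwrite("pics/c3.png",np.hstack([crop(b,245,140,55,90,6),crop(a,275,140,70,90,6)]))
E
```

```text
[[271.7, 212.2], [271.9, 201.1], [272.1, 185.4], [272.2, 176.5]] [[305.3, 176.9], [309.5, 170.9]]
```

View pics/c3.png

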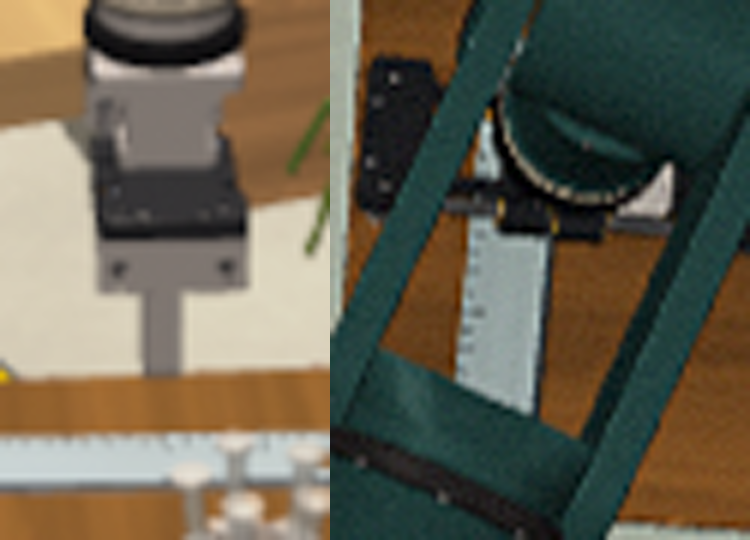

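```bash
python3 - <<'E'
from h import *
b=cv2.imread("pics/side0.png");o=get_obs();print(o["tool_pos"],o["ee_rot"],o["wrist_force"],o["joint_positions"])
p=np.array([.2373,.4955,.1647]);y=2.6948;ty=np.array([np.sin(y),-np.cos(y),0])
f=lambda q:proj("side",q).round(1).tolist()
print("start tcp",f(p),"tips",f(p+.047*ty),f(p-.047*ty),"hold",f(p+[0,0,.0188]),"body bottom",f(p+[0,0,.097]))
print("now near body",f([.5987,-.294,.202]),f([.5987,-.24,.202]),"shelf rear-left",f([.7373,-.1305,.09]),f([.5987,-.1235,.09]))
cv2.imwrite("pics/c4.png",crop(b,115,50,80,70,8))
E
```

```text
[ 0.59876768 -0.2054585   0.10551751] [-3.14025201  0.00419142  3.04988293] [-0.28417963 -0.33667858  0.09435188] [-4.20127618e-01  2.85672953e-01  1.25908688e+00  8.29453651e-05
  1.59243299e+00 -1.89920944e+00]
start tcp [159.7, 108.2] tips [165.2, 104.0] [154.0, 112.6] hold [159.2, 103.9] body bottom [156.9, 85.4]
now near body [276.8, 201.8] [273.9, 191.2] shelf rear-left [311.5, 199.3] [267.9, 201.2]
```

View pics/c4.png

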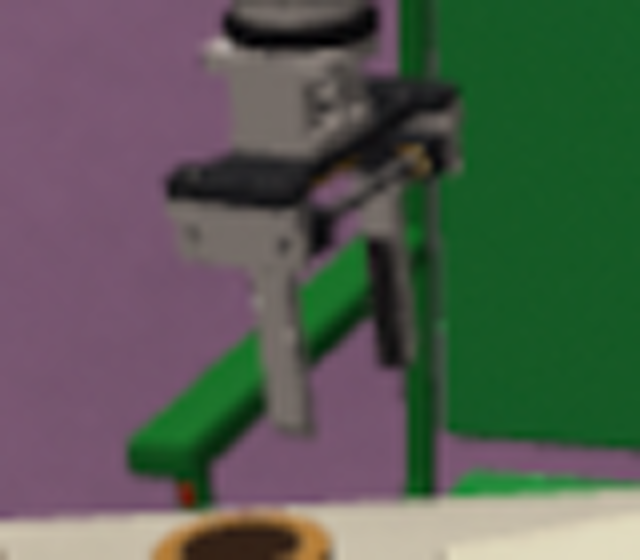

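In both the start picture and this one, the fingertips sit about 9 px higher in the side view than the reported TCP projects. I'll go down slowly, let the force decide, and check the picture again.

Call:
{"op": "step_arm", "data": {
  "increments": "0 0 0.4 0 0 0; 0 0 0.4 0 0 0; 0 0 0 0 0 0"
}}

```text
time: 3.3
tool_pos: [0.597, -0.2047, 0.0942]
ee_rot: [3.141, -0.001, 3.05]
wrist_force: [-0.4, 0.1, -0.3]
width: 0.0003
```

Call:
{"op": "step_arm", "data": {
  "increments": "0 0 0.2 0 0 0; 0 0 0.2 0 0 0; 0 0 0 0 0 0"
}}

```text
time: 3.6
tool_pos: [0.5972, -0.2048, 0.0903]
ee_rot: [3.141, -0.001, 3.05]
wrist_force: [-0.1, 0.2, -0.5]
width: 0.0006
```

No contact even at a reported 0.090, so the offset is real. I'll triangulate the fingertips from the start pictures, where both views show the gripper.

```bash
python3 - <<'E'
from h import *
t=cv2.imread("pics/top0.png");b=snap("side","s2");a=snap("top","t2")
p=np.array([.2373,.4955,.1647]);y=2.6948;ty=np.array([np.sin(y),-np.cos(y),0])
for s in(1,-1):print("tips top",proj("top",p+s*.047*ty).round(1),"carriage",proj("top",p+s*.047*ty+[0,0,.097]).round(1))
print([proj("side",[.5972,-.2048,z]).round(1).tolist() for z in(.09,.12)],[proj("top",[.5972,-.2048,z]).round(1).tolist() for z in(.09,.2)])
cv2.imwrite("pics/c5.png",np.hstack([crop(t,0,265,75,75,5.3333),crop(b,235,155,75,75,5.3333)]))
E
```

```text
tips top [ 39.8 289.7] carriage [ 22.1 292.5]
tips top [ 69.3 305.3] carriage [ 54.  309.4]
[[271.1, 216.2], [271.2, 208.0]] [[304.5, 178.2], [309.2, 171.5]]
```

View pics/c5.png

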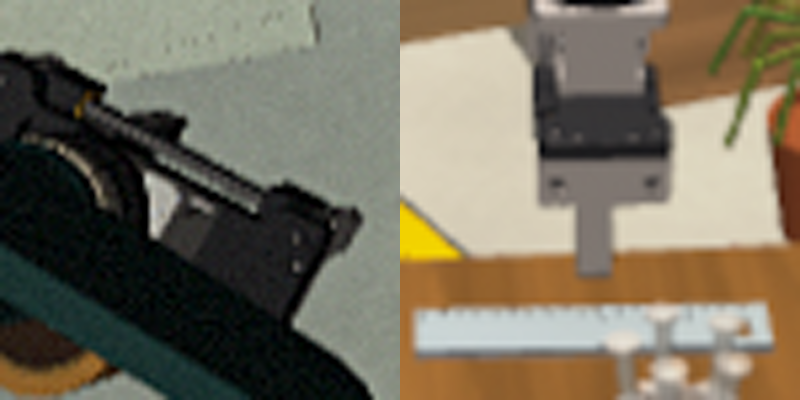

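The fingertip now shows in front of the wood at side (271.6, 206.6), against an expected row of 216. The top view gives the same answer: x and y are right, but the real fingertip is about 30–35 mm above the reported TCP. I'll go down by force.

Call:
{"op": "step_arm", "data": {
  "increments": "0 0 0.6 0 0 0; 0 0 0.6 0 0 0; 0 0 0.5 0 0 0; 0 0 0 0 0 0"
}}

```text
time: 4.1
tool_pos: [0.5966, -0.2045, 0.0722]
ee_rot: [3.141, -0.003, 3.05]
wrist_force: [-0.4, 0.7, -0.1]
width: 0.0002
```

Call:
{"op": "step_arm", "data": {
  "increments": "0 0 0.2 0 0 0; 0 0 0.2 0 0 0; 0 0 0 0 0 0"
}}

```text
time: 4.4
tool_pos: [0.5973, -0.2049, 0.0697]
ee_rot: [3.141, -0.0, 3.05]
wrist_force: [0.4, 0.3, 0.6]
width: 0.0004
```

Call:
{"op": "step_arm", "data": {
  "increments": "0 0 0.2 0 0 0; 0 0 0.2 0 0 0; 0 0 0 0 0 0"
}}

```text
time: 4.7
tool_pos: [0.5972, -0.2048, 0.0654]
ee_rot: [3.141, -0.001, 3.05]
wrist_force: [0.0, 0.0, 0.0]
width: 0.0008
```

Call:
{"op": "step_arm", "data": {
  "increments": "0 0 0.2 0 0 0; 0 0 0 0 0 0"
}}

```text
time: 4.9
tool_pos: [0.5973, -0.2048, 0.0635]
ee_rot: [3.141, -0.0, 3.05]
wrist_force: [-0.4, 0.8, 0.1]
width: 0.0002
```

Call:
{"op": "step_arm", "data": {
  "increments": "0 0 0.15 0 0 0; 0 0 0 0 0 0"
}}

```text
time: 5.1
tool_pos: [0.5973, -0.2049, 0.0621]
ee_rot: [3.141, -0.0, 3.05]
wrist_force: [-0.0, -0.1, 0.4]
width: -0.0
```

Call:
{"op": "step_arm", "data": {
  "increments": "0 0 0.15 0 0 0; 0 0 0 0 0 0"
}}

```text
time: 5.3
tool_pos: [0.5973, -0.2048, 0.0606]
ee_rot: [3.141, -0.0, 3.05]
wrist_force: [0.4, 0.4, -1.3]
width: 0.0005
```

Call:
{"op": "step_arm", "data": {
  "increments": "0 0 0.1 0 0 0; 0 0 0 0 0 0"
}}

```text
time: 5.5
tool_pos: [0.5973, -0.2049, 0.0597]
ee_rot: [3.141, -0.0, 3.05]
wrist_force: [-0.3, 0.1, 0.5]
width: 0.0002
```

Call:
{"op": "step_arm", "data": {
  "increments": "0 0 0.1 0 0 0; 0 0 0 0 0 0"
}}

```text
time: 5.7
tool_pos: [0.5974, -0.2048, 0.0587]
ee_rot: [3.141, -0.0, 3.05]
wrist_force: [1.5, 1.0, 0.1]
width: 0.0005
```

Call:
{"op": "step_arm", "data": {
  "increments": "0 0 0.1 0 0 0; 0 0 0 0 0 0"
}}

```text
time: 5.9
tool_pos: [0.5973, -0.2048, 0.0577]
ee_rot: [3.141, -0.0, 3.05]
wrist_force: [0.1, -1.1, -0.1]
width: 0.0007
```

```bash
python3 - <<'E'
from h import *
b=snap("side","s3");o=get_obs();print(o["tool_pos"],o["wrist_force"])
h=cv2.cvtColor(b,cv2.COLOR_BGR2HSV)
for r in range(200,226):print(r,b[r,271].tolist(),int(h[r,271,1]))
print([ (z,proj("side",[.5973,-.2048,z]).round(1).tolist()) for z in(.093,.1)])
cv2.imwrite("pics/c6.png",crop(b,235,165,75,75,5.3333))
E
```

```text
[ 0.59736285 -0.20487598  0.05776507] [ 0.93301123 -0.97718638 -0.5464858 ]
200 [113, 119, 128] 30
201 [114, 119, 128] 28
202 [113, 119, 128] 30
203 [113, 119, 127] 28
204 [113, 118, 127] 28
205 [114, 119, 127] 26
206 [114, 119, 128] 28
207 [113, 119, 127] 28
208 [114, 119, 127] 26
209 [113, 119, 128] 30
210 [113, 119, 127] 28
211 [113, 119, 127] 28
212 [114, 120, 127] 26
213 [113, 119, 127] 28
214 [113, 119, 127] 28
215 [109, 113, 117] 17
216 [179, 180, 173] 10
217 [208, 209, 200] 11
218 [208, 209, 200] 11
219 [202, 203, 193] 13
220 [144, 144, 139] 9
221 [84, 100, 119] 75
222 [62, 101, 141] 143
223 [46, 96, 145] 174
224 [45, 95, 144] 175
225 [46, 95, 144] 174
[(0.093, [271.2, 215.4]), (0.1, [271.2, 213.5])]
```

View pics/c6.png

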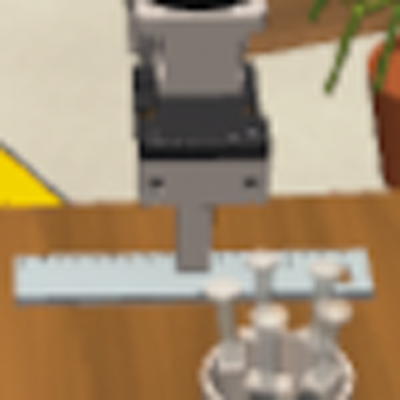

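The fingertip is at row 215.3, over the ruler's middle. Allowing for the near finger's back face, there is still some 5–9 mm of gap.

Call:
{"op": "step_arm", "data": {
  "increments": "0 0 0.15 0 0 0; 0 0 0.15 0 0 0; 0 0 0 0 0 0"
}}

```text
time: 6.25
tool_pos: [0.5972, -0.2048, 0.0545]
ee_rot: [3.141, -0.001, 3.05]
wrist_force: [0.0, 0.9, 0.3]
width: 0.0006
```

Call:
{"op": "step_arm", "data": {
  "increments": "0 0 0.1 0 0 0; 0 0 0 0 0 0"
}}

```text
time: 6.45
tool_pos: [0.5974, -0.2049, 0.0538]
ee_rot: [3.142, 0.0, 3.05]
wrist_force: [-0.2, -0.1, -0.2]
width: 0.0003
```

Call:
{"op": "step_arm", "data": {
  "increments": "0 0 0.1 0 0 0; 0 0 0 0 0 0"
}}

```text
time: 6.65
tool_pos: [0.5976, -0.2049, 0.0537]
ee_rot: [-3.141, 0.001, 3.05]
wrist_force: [-0.4, 0.4, 2.6]
width: -0.0001
```

Call:
{"op": "step_arm", "data": {
  "increments": "0 0 0.1 0 0 0; 0 0 0 0 0 0"
}}

```text
time: 6.85
tool_pos: [0.5979, -0.2051, 0.0537]
ee_rot: [-3.141, 0.002, 3.05]
wrist_force: [-2.4, 0.5, 5.8]
width: 0.0002
```

Contact came at a reported z of 0.0537, so the offset is 39 mm. I'll press to about 10 N and start dragging out along the shelf.

Call:
{"op": "step_arm", "data": {
  "increments": "0 0 0.15 0 0 0; 0 0 0 0 0 0; 0.5 -0.02 0 0 0 0; 0.5 -0.02 0 0 0 0; 0 0 0 0 0 0"
}}

```text
time: 7.35
tool_pos: [0.5898, -0.2053, 0.0537]
ee_rot: [-3.14, 0.007, 3.05]
wrist_force: [0.5, 0.4, 8.1]
width: 0.0003
```

Call:
{"op": "step_arm", "data": {
  "increments": "0.7 -0.03 0 0 0 0; 0.7 -0.03 0 0 0 0; 0.7 -0.03 0 0 0 0; 0.7 -0.03 0 0 0 0; 0 0 0 0 0 0"
}}

```text
time: 7.85
tool_pos: [0.5614, -0.204, 0.0537]
ee_rot: [-3.139, 0.007, 3.05]
wrist_force: [-0.4, 0.3, 8.9]
width: 0.0006
```

```bash
cat >> h.py <<'E'
def ruler(tag,box=(200,200,110,40)):
    x,y,w,h=box;b=snap("side",tag);g=cv2.cvtColor(b,cv2.COLOR_BGR2HSV)[y:y+h,x:x+w]
    m=((g[...,1]<60)&(g[...,2]>160)).astype(np.uint8);print(g.shape)
    for r in range(h):
        q=np.flatnonzero(m[r]); 
        if len(q)>8:print(y+r,x+q[0],x+q[-1],len(q))
E
python3 -c "
from h import *
ruler('s4',(200,208,112,26))
print([proj('side',[x,-.197,.092]).round(1).tolist() for x in(.387,.42,.46,.4975)])"
```

```text
(26, 112, 3)
208 200 222 23
209 200 222 23
210 200 222 23
211 200 222 23
212 200 290 29
213 200 291 68
214 200 291 83
215 200 297 84
216 200 297 83
217 200 292 79
218 200 292 87
219 200 292 88
220 200 278 74
221 200 296 28
222 200 298 32
223 200 299 33
224 200 299 33
225 200 298 30
226 200 287 29
227 200 294 32
228 200 294 34
229 200 296 30
230 200 297 31
231 200 298 30
232 200 299 32
233 200 300 33
[[201.0, 219.3], [212.1, 218.5], [225.4, 217.5], [237.9, 216.6]]
```

It's following: the rear end moved from column 304 to 292, about 37 mm. Drag on.

Call:
{"op": "step_arm", "data": {
  "increments": "0.75 -0.03 0 0 0 0; 0.75 -0.03 0 0 0 0; 0.75 -0.03 0 0 0 0; 0.75 -0.03 0 0 0 0; 0.75 -0.03 0 0 0 0"
}}

```text
time: 8.4
tool_pos: [0.5251, -0.2023, 0.0537]
ee_rot: [-3.139, 0.009, 3.05]
wrist_force: [2.0, -0.7, 7.6]
width: 0.0004
```

Call:
{"op": "step_arm", "data": {
  "increments": "0.75 -0.03 0 0 0 0; 0.75 -0.03 0 0 0 0; 0.75 -0.03 0 0 0 0; 0.75 -0.03 0 0 0 0; 0 0 0 0 0 0"
}}

```text
time: 8.9
tool_pos: [0.4941, -0.2007, 0.0536]
ee_rot: [-3.139, 0.007, 3.05]
wrist_force: [0.0, 0.5, 10.0]
width: 0.0008
```

```bash
python3 - <<'E'
from h import *
b=snap("side","s5");a=snap("top","t5");print(get_obs()["tool_pos"],get_obs()["wrist_force"])
cv2.imwrite("pics/c7.png",np.hstack([crop(b,190,170,100,100,4),crop(a,265,150,100,100,4)]))
E
```

```text
[ 0.49401761 -0.20073714  0.05362159] [-0.97664703 -0.47625113  9.35975921]
```

View pics/c7.png

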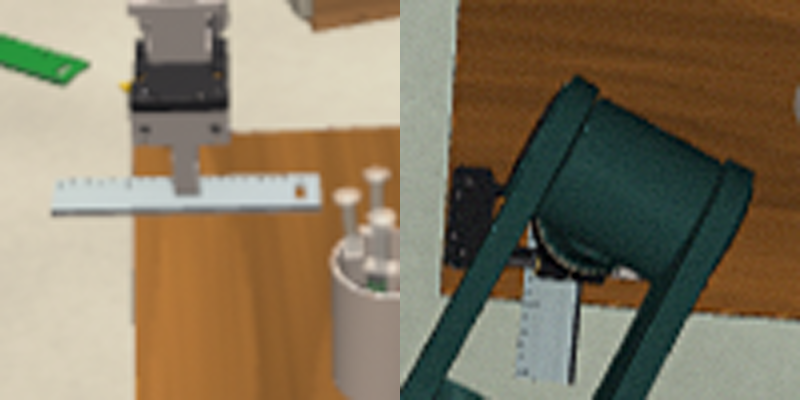

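The overhang is about 60 mm: in the side crop the front end is at x = 53, the edge at 134 and the rear at 321. Another 7 mm, then lift off and open.

Call:
{"op": "step_arm", "data": {
  "increments": "0.35 -0.01 0 0 0 0; 0.35 -0.01 0 0 0 0; 0 0 0 0 0 0; 0 0 -0.3 0 0 0; 0 0 -1.5 0 0 0"
}}

```text
time: 9.5
tool_pos: [0.4834, -0.1982, 0.0664]
ee_rot: [3.14, -0.004, 3.05]
wrist_force: [0.5, 0.9, -0.9]
width: 0.0008
```

Call:
{"op": "step_arm", "data": {
  "increments": "0 0 -3 0 0 0; 0 0 -3 0 0 0; 4.5 0 0 0 0 0; 4 0 0 0 0 0; 0 0 0 0 0 0",
  "claw": -1
}}

```text
time: 10.0
tool_pos: [0.3965, -0.1902, 0.1273]
ee_rot: [3.141, -0.003, 3.048]
wrist_force: [-0.1, 0.5, -1.1]
width: 0.0369
```

Call:
{"op": "step_arm", "data": {
  "increments": "0 0 0 0 0 0"
}}

```text
time: 10.1
tool_pos: [0.4, -0.1912, 0.1281]
ee_rot: [3.141, 0.0, 3.049]
wrist_force: [0.3, 0.1, -0.8]
width: 0.0449
```

```bash
python3 - <<'E'
from h import *
b=snap("side","s6");a=snap("top","t6");print(get_obs()["tool_pos"],get_obs()["width"])
cv2.imwrite("pics/c8.png",np.hstack([crop(b,190,170,100,100,4),crop(a,265,150,100,100,4)]))
E
```

```text
[ 0.40099719 -0.1914215   0.12826194] 0.05332521690492054
```

View pics/c8.png

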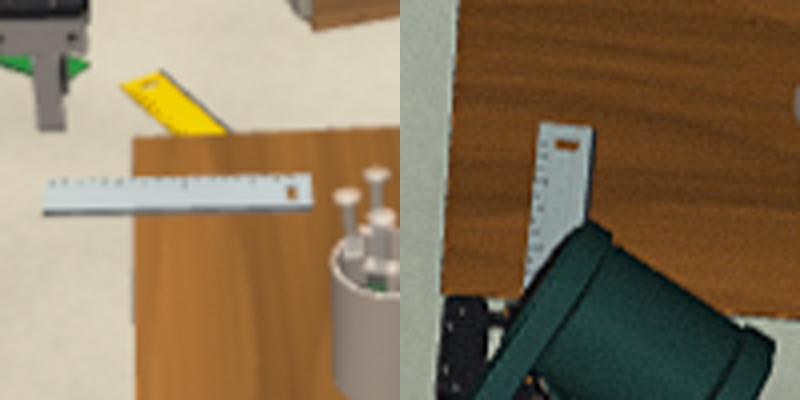

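The overhang is now 67 mm, measured from side-crop columns 44, 134 and 313. The ruler's rear corners show in the top crop at (540, 122) and (594, 127). Next I'll compute its pose and the drawer targets.

```bash
python3 - <<'E'
from h import *
f=lambda u:(u+.5)/4-.5
S=lambda u,v:(190+f(u),170+f(v)); T=lambda u,v:(265+f(u-400),150+f(v))
for n,a,b in(("RL",(540,122),(310,175)),("RR",(594,127),(313,209))):print(n,tri(T(*a),S(*b)),onz("top",T(*a),.093),onz("side",S(*b),.093))
for n,b in(("FL",(44,182)),("FR",(43,213))):print(n,onz("side",S(*b),.093))
for q in((525,275),(588,220)):print(onz("top",T(*q),.093))
# drawer
f=lambda u,s:(u+.5)/s-.5
tl=lambda u,v:(85+f(u,3.3333),155+f(v,3.3333))
y=.195;R=np.array([[np.cos(y),-np.sin(y)],[np.sin(y),np.cos(y)]])
A=onz("top",tl(37,240),.138)[:2];B=onz("top",tl(350,187),.138)[:2];print("panel",np.round(A,3),np.round(B,3))
hL=onz("top",tl(138,282),.113)[:2];hR=onz("top",tl(277,256),.113)[:2];print("handle mid",(hL+hR)/2,"in drawer axes panel rel handle",R.T@((A+B)/2-(hL+hR)/2))
E
```

```text
RL (array([ 0.58896602, -0.18972558,  0.09091171]), np.float64(0.0037881813571983883)) [ 0.59052837 -0.18956666  0.093     ] [ 0.58662275 -0.19304462  0.093     ]
RR (array([ 0.58580031, -0.2309814 ,  0.08952948]), np.float64(0.004304023165831842)) [ 0.58739383 -0.23058385  0.093     ] [ 0.58293759 -0.2360774   0.093     ]
FL [ 0.3864046  -0.17703927  0.093     ]
FR [ 0.38492513 -0.21623528  0.093     ]
[ 0.47392257 -0.17847802  0.093     ]
[ 0.51625519 -0.22584905  0.093     ]
panel [0.436 0.404] [0.487 0.135]
handle mid [0.41474046 0.26092251] in drawer axes panel rel handle [ 0.04758484 -0.00070363]
```

Call:
{"op": "step_arm", "data": {
  "increments": "-1.6 -0.3 0 0 0 0; 0 0 0 0 0 0; 0 0 0 0 0 0; 0 0 2 0 0 0; 0 0 2 0 0 0"
}}

```text
time: 10.7
tool_pos: [0.4165, -0.196, 0.0885]
ee_rot: [-3.141, 0.001, 3.05]
wrist_force: [0.2, 0.2, -0.8]
width: 0.0922
```

Call:
{"op": "step_arm", "data": {
  "increments": "0 0 1.5 0 0 0; 0 0 1.5 0 0 0; 0 0 0.8 0 0 0; 0 0 0.4 0 0 0; 0 0 0 0 0 0"
}}

```text
time: 11.2
tool_pos: [0.4158, -0.1956, 0.0461]
ee_rot: [3.141, -0.001, 3.05]
wrist_force: [-0.3, 0.1, -0.3]
width: 0.0939
```

```bash
python3 - <<'E'
from h import *
b=snap("side","s7");print({k:get_obs()[k] for k in("tool_pos","width","wrist_force","ee_rot")})
for x in(205,208,211,214):print(x,[(r,b[r,x].tolist()) for r in range(206,232,1) if abs(int(b[r,x,0])-int(b[r-1,x,0]))>12])
cv2.imwrite("pics/c9.png",crop(b,175,150,100,100,5))
E
```

```text
{'tool_pos': array([ 0.41619221, -0.19582279,  0.04671288]), 'width': 0.09412661985871397, 'wrist_force': array([ 0.39885738, -0.16213282, -0.58936524]), 'ee_rot': array([-3.14149782e+00,  3.50789524e-04,  3.04987976e+00])}
205 [(212, [133, 136, 144]), (220, [151, 155, 153]), (222, [133, 135, 135]), (223, [113, 117, 122]), (224, [147, 162, 170]), (225, [170, 186, 194])]
208 [(231, [157, 174, 181])]
211 [(209, [95, 99, 107]), (212, [128, 137, 146]), (230, [104, 109, 116]), (231, [154, 171, 180])]
214 [(206, [97, 101, 108]), (207, [112, 117, 126]), (211, [144, 160, 167]), (212, [175, 195, 204]), (222, [147, 147, 141]), (223, [114, 121, 126]), (224, [167, 185, 194]), (225, [185, 207, 216])]
```

View pics/c9.png

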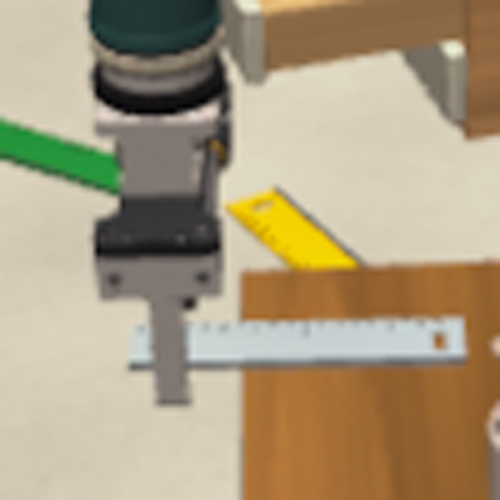

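The near finger straddles the ruler, with its tip at row 230.5 matching z ≈ 0.086–0.087. The ruler spans crop columns 130–466. Close the fingers.

Call:
{"op": "step_arm", "data": {
  "increments": "0 0 0 0 0 0; 0 0 0 0 0 0; 0 0 0 0 0 0; 0 0 0 0 0 0; 0 0 0 0 0 0",
  "claw": 1
}}

```text
time: 11.75
tool_pos: [0.4161, -0.1958, 0.0465]
ee_rot: [-3.142, 0.0, 3.05]
wrist_force: [0.7, -0.5, 0.5]
width: 0.0577
```

Call:
{"op": "step_arm", "data": {
  "increments": "0 0 0 0 0 0; 0 0 0 0 0 0; 0 0 0 0 0 0"
}}

```text
time: 12.05
tool_pos: [0.416, -0.1957, 0.0464]
ee_rot: [3.142, 0.0, 3.05]
wrist_force: [-0.6, 0.2, 0.2]
width: 0.043
```

Width is 43 mm, so the ruler is gripped. Let it settle, lift, and check droop and grip.

Call:
{"op": "step_arm", "data": {
  "increments": "0 0 0 0 0 0; 0 0 0 0 0 0; 0 0 -0.5 0 0 0; 0 0 -1 0 0 0; 0 0 -1.5 0 0 0"
}}

```text
time: 12.55
tool_pos: [0.4154, -0.1954, 0.0765]
ee_rot: [3.141, -0.002, 3.05]
wrist_force: [0.4, 0.1, -1.0]
width: 0.0432
```

Call:
{"op": "step_arm", "data": {
  "increments": "0 0 -2 0 0 0; 0 0 -2 0 0 0; 0 0 -2 0 0 0; 0 0 0 0 0 0; 0 0 0 0 0 0"
}}

```text
time: 13.05
tool_pos: [0.4162, -0.1959, 0.1368]
ee_rot: [-3.141, 0.001, 3.05]
wrist_force: [-0.4, 1.2, -1.2]
width: 0.0431
```

```bash
python3 - <<'E'
from h import *
b=snap("side","s8");a=snap("top","t8");o=get_obs();print(o["tool_pos"],o["width"],o["wrist_force"])
g=cv2.cvtColor(b,cv2.COLOR_BGR2HSV)
for x in range(196,275,6):
    col=[r for r in range(160,230) if g[r,x,1]<40 and g[r,x,2]>150 and g[r,x,0]>60]
    print(x,col[:1],col[-1:],len(col))
z=o["tool_pos"][2]+.039+.005
for X in((.386,-.193),(.585,-.21),(.585,-.19),(.585,-.232)):print(X,proj("side",[*X,z]).round(1))
E
```

```text
[ 0.41533703 -0.19532868  0.13515742] 0.042871965802541635 [-0.52556785 -0.40305159 -0.66843862]
196 [] [] 0
202 [191] [197] 7
208 [] [] 0
214 [191] [196] 6
220 [191] [196] 6
226 [191] [196] 6
232 [191] [196] 6
238 [190] [196] 7
244 [190] [196] 7
250 [190] [196] 7
256 [190] [196] 7
262 [190] [196] 2
268 [] [] 0
274 [] [] 0
(0.386, -0.193) [198.6 194.1]
(0.585, -0.21) [267.6 192.6]
(0.585, -0.19) [266.6 188.9]
(0.585, -0.232) [268.6 196.7]
```

The ruler is held nearly level: its rows run 193–194 along the length, as predicted. The drawer yaw is about 0.20 and its floor centre about (0.557, 0.288), so the tool target is about (0.509, 0.351) at yaw 1.77. Lift, carry across, then turn.

Call:
{"op": "step_arm", "data": {
  "increments": "0 0 -2 0 0 0; 0 0 -2.5 0 0 0; 0 0 -2 0 0 0; 0 1.5 0 0 0 0; -0.3 3 0 0 0 0"
}}

```text
time: 13.65
tool_pos: [0.4226, -0.151, 0.1999]
ee_rot: [3.141, -0.002, 3.047]
wrist_force: [-0.5, 0.3, -0.1]
width: 0.043
```

Call:
{"op": "step_arm", "data": {
  "increments": "-0.3 3.2 0 0 0 0; -0.3 3.2 0 0 0 0; -0.3 3.2 0 0 0 0; -0.3 3.2 0 0 0 0; -0.3 3.2 0 0 0 0"
}}

```text
time: 14.15
tool_pos: [0.4514, 0.0092, 0.1989]
ee_rot: [3.141, -0.004, 3.05]
wrist_force: [0.8, -0.3, -0.5]
width: 0.043
```

Call:
{"op": "step_arm", "data": {
  "increments": "-0.3 3.2 0 0 0 0; -0.3 3.2 0 0 0 0; -0.3 3.2 0 0 0 0; -0.3 3.2 0 0 0 0; -0.3 3.2 0 0 0 0"
}}

```text
time: 14.65
tool_pos: [0.4806, 0.1668, 0.1988]
ee_rot: [-3.141, -0.004, 3.051]
wrist_force: [0.4, -0.3, -0.6]
width: 0.0435
```

Call:
{"op": "step_arm", "data": {
  "increments": "-0.3 3.2 0 0 0 0; -0.3 3.2 0 0 0 0; -0.3 3.2 0 0 0 0; -0.2 3.2 0 0 0 0; 0 2 0 0 0 0"
}}

```text
time: 15.15
tool_pos: [0.5048, 0.3137, 0.1981]
ee_rot: [-3.14, -0.005, 3.052]
wrist_force: [-0.1, -0.2, -2.3]
width: 0.0431
```

Call:
{"op": "step_arm", "data": {
  "increments": "0 2 0 0 0 0; 0 0 0 0 0 0.08; 0 0 0 0 0 0.12; 0 0 0 0 0 0.12; 0 0 0 0 0 0.12"
}}

```text
time: 15.65
tool_pos: [0.5067, 0.3316, 0.1985]
ee_rot: [-3.138, -0.003, 2.606]
wrist_force: [0.3, -0.6, -0.8]
width: 0.0431
```

Call:
{"op": "step_arm", "data": {
  "increments": "0 0 0 0 0 0.12; 0 0 0 0 0 0.12; 0 0 0 0 0 0.12; 0 0 0 0 0 0.12; 0 0 0 0 0 0.12"
}}

```text
time: 16.15
tool_pos: [0.5068, 0.3315, 0.1986]
ee_rot: [-3.137, -0.0, 2.006]
wrist_force: [-0.1, -0.8, -0.9]
width: 0.0428
```

Call:
{"op": "step_arm", "data": {
  "increments": "0 0 0 0 0 0.12; 0 0 0 0 0 0.12; 0 0 0 0 0 0; 0 0 0 0 0 0; 0 0 0 0 0 0"
}}

```text
time: 16.65
tool_pos: [0.508, 0.3312, 0.2004]
ee_rot: [-3.14, 0.0, 1.772]
wrist_force: [0.6, -0.0, -0.4]
width: 0.043
```

```bash
python3 - <<'E'
from h import *
b=snap("side","s9");a=snap("top","t9");o=get_obs();print(o["tool_pos"],o["ee_rot"],o["width"],o["wrist_force"])
cv2.imwrite("pics/c10.png",np.hstack([crop(b,185,70,130,130,3),crop(a,70,130,133,130,3)]))
# handle/panel still where it was?
d=cv2.absdiff(a,cv2.imread("pics/top0.png"))[220:245,95:175];print(d.mean())
E
```

```text
[0.50836449 0.33109006 0.20101667] [-3.14103380e+00  2.14115645e-05  1.77094687e+00] 0.043065194077587146 [ 0.45004411  0.21892263 -0.68323936]
41.69283333333333
```

View pics/c10.png

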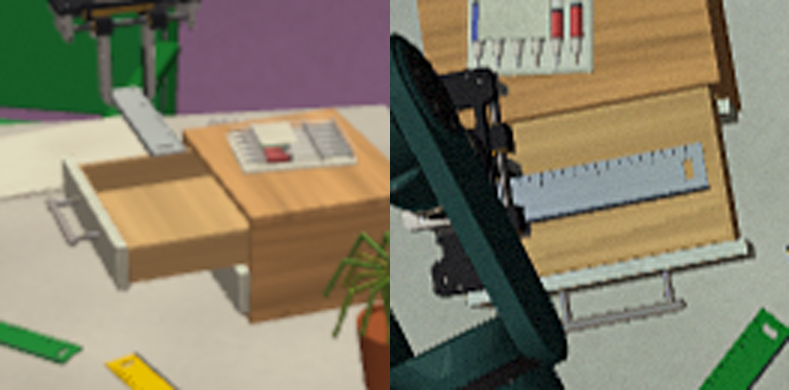

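The gripped ruler hangs parallel over the open drawer: ruler slope 0.19, panel slope 0.18, well between front panel and roof. That was the 12th and last picture view, so the remaining checks are numeric. Shift 19 mm along drawer y to centre it, then lower.

Call:
{"op": "step_arm", "data": {
  "increments": "0.95 0.1 0 0 0 0; 0.95 0.1 0 0 0 0; 0 0 1.5 0 0 0; 0 0 2 0 0 0; 0 0 2 0 0 0"
}}

```text
time: 17.25
tool_pos: [0.5066, 0.3502, 0.1447]
ee_rot: [-3.141, 0.0, 1.771]
wrist_force: [-0.4, -0.3, -0.3]
width: 0.0432
```

Call:
{"op": "step_arm", "data": {
  "increments": "0 0 2 0 0 0; 0 0 2 0 0 0; 0 0 2 0 0 0; 0 0 1.5 0 0 0; 0 0 0 0 0 0"
}}

```text
time: 17.75
tool_pos: [0.5047, 0.3489, 0.0674]
ee_rot: [-3.135, 0.002, 1.77]
wrist_force: [-1.0, -0.0, -1.1]
width: 0.0429
```

Call:
{"op": "step_arm", "data": {
  "increments": "0 0 0.4 0 0 0; 0 0 0.4 0 0 0; 0 0 0 0 0 0"
}}

```text
time: 18.05
tool_pos: [0.5071, 0.3502, 0.0638]
ee_rot: [3.141, -0.0, 1.77]
wrist_force: [-0.7, -0.5, -0.4]
width: 0.0433
```

```bash
python3 - <<'E'
from h import *
a=snap("top","t10");o=get_obs();print(o["tool_pos"],o["ee_rot"],o["width"],o["wrist_force"])
g=cv2.cvtColor(a,cv2.COLOR_BGR2HSV);x0,y0=110,165
m=((g[...,1]<50)&(g[...,2]>110))[y0:222,x0:186].astype(np.uint8)
for c in cv2.findContours(m,cv2.RETR_EXTERNAL,cv2.CHAIN_APPROX_NONE)[0]:
    if cv2.contourArea(c)>80:
        q=cv2.boxPoints(cv2.minAreaRect(c))+[x0,y0];print(cv2.contourArea(c),q.round(1).tolist());print([onz("top",p,.096).round(4).tolist() for p in q])
        w=np.array([.557,.288]);R=np.array([[.980,-.199],[.199,.980]])
        print("drawer axes",[(R.T@(onz("top",p,.096)[:2]-w)).round(4).tolist() for p in q])
E
```

```text
[0.50720416 0.35019676 0.06400852] [ 3.14052129e+00 -3.74872433e-04  1.76977710e+00] 0.043201669418395476 [ 0.29182574  0.55078591 -0.54226406]
203.0 [[124.9, 220.7], [184.9, 209.3], [185.9, 214.6], [126.0, 226.0]]
[[0.4578, 0.3327, 0.096], [0.4953, 0.1551, 0.096], [0.4794, 0.1514, 0.096], [0.442, 0.3288, 0.096]]
drawer axes [[-0.0883, 0.0636], [-0.0869, -0.118], [-0.1033, -0.1184], [-0.1046, 0.0629]]
680.0 [[118.0, 195.6], [174.9, 185.3], [177.3, 198.5], [120.4, 208.8]]
[[0.5331, 0.358, 0.096], [0.5676, 0.1881, 0.096], [0.5275, 0.1792, 0.096], [0.4933, 0.3484, 0.096]]
drawer axes [[-0.0095, 0.0734], [-0.0095, -0.1], [-0.0506, -0.1007], [-0.0505, 0.0719]]
```

The ruler is parallel to the drawer, with its rear end at drawer y = −100 mm and x −50 to −10 mm, so it sits inside the walls and ahead of the roof. Lower the last part by force.

Call:
{"op": "step_arm", "data": {
  "increments": "0 0 0.5 0 0 0; 0 0 0.4 0 0 0; 0 0 0 0 0 0"
}}

```text
time: 18.4
tool_pos: [0.5064, 0.3497, 0.0535]
ee_rot: [-3.14, 0.0, 1.77]
wrist_force: [0.2, -0.2, -1.0]
width: 0.0433
```

Call:
{"op": "step_arm", "data": {
  "increments": "0 0 0.2 0 0 0; 0 0 0.2 0 0 0; 0 0 0 0 0 0"
}}

```text
time: 18.7
tool_pos: [0.5067, 0.3499, 0.05]
ee_rot: [-3.141, 0.0, 1.77]
wrist_force: [0.8, 0.2, 0.0]
width: 0.0429
```

Call:
{"op": "step_arm", "data": {
  "increments": "0 0 0.15 0 0 0; 0 0 0 0 0 0"
}}

```text
time: 18.9
tool_pos: [0.5068, 0.35, 0.0487]
ee_rot: [-3.141, -0.0, 1.77]
wrist_force: [-0.3, 0.1, -0.8]
width: 0.043
```

Call:
{"op": "step_arm", "data": {
  "increments": "0 0 0.15 0 0 0; 0 0 0 0 0 0"
}}

```text
time: 19.1
tool_pos: [0.5068, 0.3499, 0.0472]
ee_rot: [-3.141, 0.0, 1.77]
wrist_force: [0.9, 0.1, 0.1]
width: 0.0431
```

Call:
{"op": "step_arm", "data": {
  "increments": "0 0 0.1 0 0 0; 0 0 0 0 0 0"
}}

```text
time: 19.3
tool_pos: [0.5068, 0.35, 0.0463]
ee_rot: [-3.141, -0.0, 1.77]
wrist_force: [-0.2, -0.3, -0.8]
width: 0.0429
```

Call:
{"op": "step_arm", "data": {
  "increments": "0 0 0.1 0 0 0; 0 0 0 0 0 0"
}}

```text
time: 19.5
tool_pos: [0.5071, 0.3501, 0.0457]
ee_rot: [3.141, -0.0, 1.77]
wrist_force: [0.3, -0.5, 1.3]
width: 0.043
```

Call:
{"op": "step_arm", "data": {
  "increments": "0 0 0.1 0 0 0; 0 0 0 0 0 0"
}}

```text
time: 19.7
tool_pos: [0.5075, 0.3502, 0.0457]
ee_rot: [3.14, -0.0, 1.77]
wrist_force: [-0.5, -0.3, 4.6]
width: 0.0431
```

Call:
{"op": "step_arm", "data": {
  "increments": "0 0 0.1 0 0 0; 0 0 0 0 0 0"
}}

```text
time: 19.9
tool_pos: [0.508, 0.3504, 0.0457]
ee_rot: [3.138, -0.001, 1.77]
wrist_force: [-0.9, -1.7, 6.4]
width: 0.0433
```

Floor contact at a reported 0.0457, which makes the real height 0.0847 against the 85 mm given. Ease off the press and open only part way, to about 62 mm.

Call:
{"op": "step_arm", "data": {
  "increments": "0 0 -0.15 0 0 0; 0 0 0 0 0 0"
}}

```text
time: 20.1
tool_pos: [0.5076, 0.3503, 0.0457]
ee_rot: [3.14, -0.001, 1.77]
wrist_force: [1.1, -0.3, 4.4]
width: 0.0432
```

Call:
{"op": "step_arm", "data": {
  "increments": "0 0 0 0 0 0; 0 0 0 0 0 0; 0 0 0 0 0 0; 0 0 0 0 0 0; 0 0 0 0 0 0",
  "claw": -0.32
}}

```text
time: 20.6
tool_pos: [0.5075, 0.3502, 0.0457]
ee_rot: [3.14, -0.0, 1.77]
wrist_force: [0.5, 0.3, 6.0]
width: 0.0621
```

Call:
{"op": "step_arm", "data": {
  "increments": "0 0 -0.5 0 0 0; 0 0 -1 0 0 0; 0 0 -2 0 0 0; 0 0 -3 0 0 0; 0 0 -3 0 0 0"
}}

```text
time: 21.1
tool_pos: [0.5059, 0.3497, 0.14]
ee_rot: [-3.139, 0.001, 1.77]
wrist_force: [-0.0, 0.3, -0.1]
width: 0.062
```

Call:
{"op": "step_arm", "data": {
  "increments": "0 0 -3 0 0 0; 0 0 -3 0 0 0; 0 0 -1 0 0 0; 0 0 0 0 0 0",
  "claw": 1
}}

```text
time: 21.5
tool_pos: [0.5075, 0.3505, 0.2118]
ee_rot: [3.138, -0.001, 1.77]
wrist_force: [-0.8, 0.1, -0.7]
width: 0.0335
```

```bash
cat > chk.py <<'E'
from h import *
import sys
a=snap("top",sys.argv[1]);o=get_obs();print(o["tool_pos"],o["ee_rot"],o["width"],o["wrist_force"],o["joint_positions"].round(2))
g=cv2.cvtColor(a,cv2.COLOR_BGR2HSV);x0,y0=90,160
m=((g[...,1]<50)&(g[...,2]>110))[y0:222,x0:186].astype(np.uint8)
for c in cv2.findContours(m,cv2.RETR_EXTERNAL,cv2.CHAIN_APPROX_NONE)[0]:
    if cv2.contourArea(c)>80:
        q=cv2.boxPoints(cv2.minAreaRect(c))+[x0,y0]
        w=np.array([.557,.288]);R=np.array([[.980,-.199],[.199,.980]])
        print(cv2.contourArea(c),"drawer axes",[(R.T@(onz("top",p,.088)[:2]-w)).round(4).tolist() for p in q])
E
python3 chk.py t11
```

```text
[0.50674381 0.35004564 0.20954901] [-3.14140853e+00 -9.21933764e-05  1.76993820e+00] 0.029511095712544604 [ 0.26963925  0.40896804 -1.44782934] [0.51 0.23 1.12 0.   1.79 0.31]
135.0 drawer axes [[-0.096, 0.0184], [-0.0948, -0.1155], [-0.1111, -0.1159], [-0.1122, 0.0177]]
775.5 drawer axes [[-0.0207, 0.0998], [-0.0207, -0.1013], [-0.0614, -0.102], [-0.0612, 0.0982]]
```

The released ruler lies flat and fully visible: 200 × 41 mm, drawer x −61 to −21 mm, y −102 to +100 mm. Now I'll bring the shut fingers in front of the handle and push.

Call:
{"op": "step_arm", "data": {
  "increments": "-1.4 -3 0 0 0 0; -1.4 -3 0 0 0 0; -1.4 -3 0 0 0 0; -1.4 -3 0 0 0 0; -1.3 -3 0 0 0 0"
}}

```text
time: 22.05
tool_pos: [0.3711, 0.2513, 0.2068]
ee_rot: [-3.136, 0.001, 1.77]
wrist_force: [-0.1, -0.2, 0.8]
width: 0.0004
```

Call:
{"op": "step_arm", "data": {
  "increments": "0 0 4 0 0 0; 0 0 4 0 0 0; 0 0 4 0 0 0; 0 0 2.6 0 0 0; 0 0 0 0 0 0"
}}

```text
time: 22.55
tool_pos: [0.3682, 0.25, 0.057]
ee_rot: [-3.128, 0.004, 1.77]
wrist_force: [-0.6, 0.6, -0.1]
width: 0.0008
```

Call:
{"op": "step_arm", "data": {
  "increments": "0 1 0 0 0 0; 0 1 0 0 0 0; 0 1 0 0 0 0; 0 0 0 0 0 0"
}}

```text
time: 22.95
tool_pos: [0.4056, 0.2594, 0.0653]
ee_rot: [3.138, -0.001, 1.769]
wrist_force: [-0.4, -0.1, -0.1]
width: 0.0009
```

```bash
python3 chk.py t12
```

```text
[0.40476775 0.25916214 0.06506798] [ 3.13895341e+00 -5.65823883e-04  1.76918922e+00] 0.0004008026953508453 [-0.04264677 -0.79584371  0.24785363] [ 0.45 -0.03  1.69 -0.    1.48  0.25]
119.0 drawer axes [[-0.0851, -0.0504], [-0.0971, -0.1156], [-0.121, -0.1117], [-0.1089, -0.0466]]
164.5 drawer axes [[-0.0755, -0.0001], [-0.0745, -0.1189], [-0.0908, -0.1194], [-0.0918, -0.0007]]
755.0 drawer axes [[-0.0019, 0.0998], [-0.0014, -0.1012], [-0.0421, -0.102], [-0.0424, 0.0981]]
223.0 drawer axes [[-0.069, 0.169], [0.0643, 0.1515], [0.0599, 0.1276], [-0.0734, 0.1454]]
```

The drawer and ruler together moved 19 mm, so the push works. Continue.

Call:
{"op": "step_arm", "data": {
  "increments": "0 1.2 0 0 0 0; 0 1.2 0 0 0 0; 0 1.2 0 0 0 0; 0 1.2 0 0 0 0; 0 1.2 0 0 0 0"
}}

```text
time: 23.5
tool_pos: [0.4629, 0.2708, 0.064]
ee_rot: [3.141, -0.0, 1.77]
wrist_force: [-1.9, 0.3, 1.3]
width: 0.0005
```

Call:
{"op": "step_arm", "data": {
  "increments": "0 1.2 0 0 0 0; 0 1.2 0 0 0 0; 0 1.2 0 0 0 0; 0 1.2 0 0 0 0; 0 0.8 0 0 0 0"
}}

```text
time: 24.0
tool_pos: [0.5177, 0.2817, 0.0635]
ee_rot: [-3.142, 0.0, 1.77]
wrist_force: [-1.1, 0.3, 1.4]
width: 0.0003
```

Call:
{"op": "step_arm", "data": {
  "increments": "0 0.6 0 0 0 0; 0 0.5 0 0 0 0; 0 0.5 0 0 0 0; 0 0 0 0 0 0"
}}

```text
time: 24.4
tool_pos: [0.5331, 0.2846, 0.0638]
ee_rot: [3.141, 0.0, 1.77]
wrist_force: [0.4, 0.9, 0.0]
width: 0.0003
```

Call:
{"op": "step_arm", "data": {
  "increments": "0 0.4 0 0 0 0; 0 0 0 0 0 0"
}}

```text
time: 24.6
tool_pos: [0.5368, 0.2855, 0.064]
ee_rot: [3.141, 0.0, 1.77]
wrist_force: [-0.9, -1.2, 0.1]
width: 0.0004
```

Call:
{"op": "step_arm", "data": {
  "increments": "0 0.3 0 0 0 0; 0 0 0 0 0 0"
}}

```text
time: 24.8
tool_pos: [0.5396, 0.2861, 0.0641]
ee_rot: [3.141, 0.0, 1.77]
wrist_force: [-0.3, -0.3, 0.4]
width: 0.0003
```

Call:
{"op": "step_arm", "data": {
  "increments": "0 0.3 0 0 0 0; 0 0 0 0 0 0"
}}

```text
time: 25.0
tool_pos: [0.5425, 0.2868, 0.064]
ee_rot: [3.141, -0.0, 1.77]
wrist_force: [-1.0, -0.2, 0.7]
width: 0.0007
```

Call:
{"op": "step_arm", "data": {
  "increments": "0 0.2 0 0 0 0; 0 0 0 0 0 0"
}}

```text
time: 25.2
tool_pos: [0.5443, 0.2872, 0.0639]
ee_rot: [3.141, -0.0, 1.77]
wrist_force: [0.2, -0.1, -0.3]
width: 0.0002
```

Call:
{"op": "step_arm", "data": {
  "increments": "0 0.2 0 0 0 0; 0 0 0 0 0 0"
}}

```text
time: 25.4
tool_pos: [0.5463, 0.2876, 0.0639]
ee_rot: [3.141, -0.0, 1.77]
wrist_force: [-0.2, -0.8, 0.6]
width: 0.0006
```

Call:
{"op": "step_arm", "data": {
  "increments": "0 0.2 0 0 0 0; 0 0 0 0 0 0"
}}

```text
time: 25.6
tool_pos: [0.5483, 0.288, 0.0639]
ee_rot: [3.141, -0.0, 1.77]
wrist_force: [-0.6, 0.3, 1.1]
width: 0.0003
```

Call:
{"op": "step_arm", "data": {
  "increments": "0 0.2 0 0 0 0; 0 0 0 0 0 0"
}}

```text
time: 25.8
tool_pos: [0.5488, 0.2881, 0.0639]
ee_rot: [-3.139, 0.0, 1.77]
wrist_force: [-5.0, -1.4, 2.2]
width: 0.0003
```

```bash
python3 - <<'E'
from h import *
b=snap("side","s13");a=snap("top","t13");o=get_obs();print(o["tool_pos"],o["wrist_force"])
# panel: white edge in side view along rows
g=cv2.cvtColor(b,cv2.COLOR_BGR2HSV)
for r in range(140,172,4):
    print(r,[ (int(g[r,x,1]),int(g[r,x,2])) for x in range(238,276,2)])
E
```

```text
[0.54889209 0.2881325  0.06384645] [-5.84880846 -1.47079282  1.78264785]
140 [(33, 146), (27, 93), (33, 117), (41, 107), (33, 155), (43, 125), (38, 170), (45, 107), (44, 105), (44, 109), (42, 108), (38, 170), (32, 213), (48, 176), (141, 130), (137, 216), (135, 221), (135, 219), (137, 216)]
144 [(37, 192), (31, 181), (37, 193), (49, 130), (37, 131), (25, 124), (38, 101), (37, 138), (42, 97), (44, 105), (43, 106), (42, 108), (43, 118), (33, 214), (36, 208), (115, 122), (143, 130), (141, 128), (143, 127)]
148 [(37, 193), (37, 153), (33, 161), (35, 180), (38, 159), (42, 109), (42, 108), (42, 108), (40, 120), (35, 151), (44, 105), (43, 106), (45, 107), (44, 121), (45, 131), (89, 126), (143, 132), (144, 131), (144, 131)]
152 [(38, 196), (36, 196), (35, 173), (37, 144), (35, 176), (37, 184), (41, 107), (43, 107), (45, 107), (43, 107), (39, 144), (43, 106), (43, 106), (43, 119), (44, 128), (89, 121), (144, 129), (145, 130), (143, 130)]
156 [(37, 202), (37, 201), (36, 201), (37, 193), (38, 135), (34, 173), (16, 190), (22, 139), (29, 132), (19, 119), (41, 107), (40, 128), (35, 132), (45, 120), (45, 130), (89, 120), (143, 128), (141, 128), (141, 128)]
160 [(37, 208), (37, 207), (36, 206), (36, 206), (37, 205), (37, 173), (37, 185), (37, 201), (37, 171), (41, 105), (43, 106), (43, 107), (44, 105), (34, 167), (36, 183), (111, 119), (141, 132), (142, 131), (142, 129)]
164 [(37, 208), (36, 208), (36, 206), (36, 205), (38, 204), (36, 203), (38, 203), (36, 203), (37, 202), (36, 196), (30, 119), (41, 105), (45, 107), (44, 121), (41, 130), (94, 125), (144, 138), (142, 138), (143, 137)]
168 [(37, 205), (37, 205), (38, 204), (38, 204), (37, 201), (37, 201), (36, 200), (37, 201), (37, 201), (37, 199), (38, 199), (39, 139), (43, 106), (44, 115), (44, 128), (99, 111), (143, 128), (144, 126), (141, 123)]
```

A hard stop at about 6 N, and in the side image the upper and lower drawer fronts meet the wood at the same column (about 267), so it's flush. One more firm push, then back off and up.

Call:
{"op": "step_arm", "data": {
  "increments": "0 0.25 0 0 0 0; 0 0 0 0 0 0"
}}

```text
time: 26.1
tool_pos: [0.5488, 0.2881, 0.0639]
ee_rot: [-3.134, 0.0, 1.77]
wrist_force: [-10.4, -2.2, 5.3]
width: 0.0004
```

Call:
{"op": "step_arm", "data": {
  "increments": "0 -0.4 0 0 0 0; 0 -1 0 0 0 0; 0 -2 0 0 0 0; 0 -3 0 0 0 0; 0 -3 0 0 0 0"
}}

```text
time: 26.6
tool_pos: [0.4599, 0.2701, 0.0638]
ee_rot: [3.14, -0.0, 1.769]
wrist_force: [-0.0, -0.4, 0.8]
width: 0.0003
```

Call:
{"op": "step_arm", "data": {
  "increments": "0 0 -4 0 0 0; 0 -3 -4 0 0 0; 0 -3 -4 0 0 0; 0 0 0 0 0 0; 0 0 0 0 0 0"
}}

```text
time: 27.1
tool_pos: [0.4022, 0.2588, 0.1856]
ee_rot: [3.136, -0.001, 1.77]
wrist_force: [0.1, 0.7, 0.6]
width: 0.0006
```

```bash
python3 - <<'E'
from h import *
b=snap("side","s14");a=snap("top","t14");o=get_obs();print(o["tool_pos"],o["wrist_force"],o["qvel"].round(3))
g=cv2.cvtColor(b,cv2.COLOR_BGR2HSV)
for r in range(132,176,4):
    q=[x for x in range(225,285) if g[r,x,1]>75];print(r,q[:1])
t0=cv2.imread("pics/top0.png");s0=cv2.imread("pics/side0.png")
for n,x0,x1,y0,y1,i,j in(("cup top",355,400,150,192,a,t0),("plant top",198,275,80,145,a,t0),("pack top",95,140,100,156,a,t0),("cup side",268,306,210,272,b,s0),("plant side",295,350,145,202,b,s0),("pack side",262,304,108,127,b,s0)):
    d=cv2.absdiff(i,j)[y0:y1,x0:x1].max(2);print(n,d.mean().round(2),(d>40).mean().round(4))
E
```

```text
[0.40133006 0.25811527 0.18243552] [ 0.07021422  0.47287188 -0.51790895] [-0.005  0.024  0.011 -0.001  0.008 -0.   ]
132 [258]
136 [262]
140 [265]
144 [268]
148 [268]
152 [268]
156 [268]
160 [268]
164 [268]
168 [268]
172 [268]
cup top 11.6 0.0
plant top 13.51 0.0
pack top 14.94 0.0
cup side 14.9 0.1133
plant side 1.26 0.0
pack side 1.42 0.0
```

Both drawer fronts are flush (column 268 on every row). Cup, plant and pack are unmoved, since the one side difference behind the cup is the absent ruler. Handing in.

```bash
python3 -c "
from bench import *
print(close_job())"
```

```text
the job is handed in; nothing more can be done
None
```

The aluminium ruler is lying flat in the top drawer, the drawer is shut, and I handed the job in at about 27 s of the 58 s allowed.

**What I did**
- **Slide out:** I dragged the ruler straight out with shut fingertips at about 8–10 N until it hung 67 mm over the edge.
- **Grip and lay:** I gripped it at the overhang (43 mm measured opening) and lowered it across the drawer until the fingertips touched the floor. I eased off and let go there. That left the ruler's gripped end roughly 4–5 mm above the floor at release, because the fingers reach just below it.
- **Shut:** I pushed the handle to a hard stop at about 10 N, then backed the arm clear.

**Last checks**
- **Ruler:** before shutting, it measured 200 × 41 mm flat on the floor, inside the walls on all sides. It moved with the drawer at the start of the push. I could not see it after that.
- **Drawer:** the upper and lower fronts line up in the side picture, at column 268 on every row checked at and below the drawer fronts.
- **Plant and pen pack:** compared with the start pictures, neither moved in either view.
- **Pen cup:** unmoved in the top view. The side view differed over 11% of its crop; I put that down to the ruler no longer being behind it, but did not look at it separately.

**Disagreement:** the fingertips really sit about 39 mm above the reported tool position. I found this from the pictures and by touching down on the ruler, and corrected for it. The floor contact then gave 84.7 mm, against the 85 mm stated.

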